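Hold the high-voltage connector on the inverter for screwing down

ROBOT

A 7-joint arm with a two-finger parallel gripper is mounted at the origin on the work surface. World frame = base frame: x ahead of the robot, y to its left, z up, the work surface at z = 0. Lengths are in m, angles in rad, forces in N, time in s.
With the tool pointing down it reaches from about 0.375 to 0.925 m from the base axis. Payload 3.1 kg.
Tool frame: the origin (TCP) lies at the very end of the fingers, on their centre line; the grasp point (between the pads) lies 19 mm behind it; z points along the fingers, y is the line along which they close (so a half turn about z gives the same grasp; the last joint's range is limited). The gripper opens to 85 mm and grips with 20 to 120 N. Pads are 22 mm wide; open, the fingers measure 114 mm over their backs; the gripper's body (76 mm by 85 mm) begins 54 mm behind the grasp point. The pads swing forward as they close: fully open they stand 13 mm farther back than shut.
Start: joints at [-1.269, 0.383, 0.044, 1.598, -0.018, 1.161, -0.05], TCP at [0.253, 0.599, 0.205] pointing down, gripper open.
Joint ranges: [-2.61, 2.61], [-0.41, 2.15], [-1.48, 1.57], [0, 2.5], [-1.57, 4.71], [0.05, 1.97], [-2.85, 2.85]. Speed limits (rad/s): [2.79, 2.79, 3.14, 3.14, 3.14, 3.14, 3.14].

INTERFACE

Orientations are given as a 3x3 rotation matrix whose columns are the frame's x, y, z axes.
In Python, from workcell import manip gives the robot as it stands. The module is installed in compiled form; this text tells all that it offers. Calls block until the motion is done:
- manip.reach(position, orientation): joint-space move of the TCP to a pose.
- manip.move_l(position, frame=None, speed=0.15): straight line of the TCP; frame=None keeps the orientation; speed is the mean speed in m/s.
- manip.move_j(angles): joint-space move.
- manip.command_gripper(opening): finger opening in m; the grip force is fixed at half the most; returns when the fingers have stopped.
- manip.pause(seconds).
- manip.ik(position, orientation): joint angles nearest the present ones, or None.
- manip.read_camera(name): name is "side" or "top"; returns the picture (384x512x3 uint8, blue, green, red); there is no depth.
- manip.camera_params(name): a dict with "intrinsics" (3x3 intrinsics, pixels), "R" (3x3) and "t" (3): a world point X has camera coordinates R X + t. Camera axes: x right, y down, z forward; pixel columns grow to the right and rows downward; lengths in m; the calibration is good to about 2 mm. A picture is of the moment at which its call begins. camera_params takes no time and is no camera call.
A pose or a line that the arm cannot do raises manip.PlanningError and nothing moves.
- manip.hand_in(): hands the job in; it is judged then, once.
Trained networks look in the newest picture that a camera, given by its name, has taken for a name from the list of things; names that differ only in an ending like _2 or _b are one class to them, and where a whole thing is asked for, a point or a joint stands for the part that bears it (a point fixed in the world has none). Each returns a list of dicts, best first, with "confidence" (0 to 1); they miss things now and then, are a little off and sometimes report something else, mostly with a low value. They report only what shows in the picture. A call takes as long as a camera call. They do not tell look-alikes from the thing itself.
- manip.spot_in(camera, target): "extent" ([centre column, centre row, width, height] in pixels, round what is visible of it).
- manip.regions_of(camera, target): "pixels" (384x512 bool, what is visible of it) and "extent" ([centre column, centre row, width, height] in pixels, round what is visible of it).
- manip.mark_of(camera, target): "position" ([column, row] in pixels: a listed point, or the origin of a listed thing).
Readings, each from a call of its own:
- manip.read_time(): time.
- manip.read_joints(): joint angles.
- manip.read_qd(): joint speeds.
- manip.read_effort(): joint torques, N m.
- manip.read_tcp_pos(): TCP position.
- manip.read_tool_rot(): TCP orientation.
- manip.read_contact_force(): force on the tool from outside, world axes, zero at the start.
- manip.read_ft_torque(): the same for the moment, N m.
- manip.read_finger_gap(): finger opening in m.
- manip.read_finger_force(): force on a finger pad.
Only numpy, scipy, OpenCV 4.12 (cv2) and the standard library are available. Lean on these libraries where they do the work, as an engineer would, in place of code of your own. Each camera call takes 0.05 s, during which the arm holds its last target. There are 200 camera calls.

TASK

Make up the steel parts bowl to exactly four cap screws, one for each flange hole, with screws from the blue block. Then take the orange connector from the kit tray, put its nose into the open cut-out in the inverter's side wall, and press its flange squarely on the black seal with a steady push of about 12 N. Finish while still gripping and pushing it, so that a colleague can drive the screws, and leave everything else on the bench where it is.

Things in the scene. Friction and masses are not known exactly. Their poses are not given: they have to be found in the camera images.
- bowl: round brushed-steel parts bowl, fixed: 116 mm across the rim, flat floor 83 mm across, 4 mm thick floor, rim 24 mm high. Origin at the centre of its underside, z up.
- screw_block: blue plastic screw block, fixed, 44 x 130 x 26 mm high, with a row of four holes 10 mm wide and 23 mm deep, 30 mm apart along its y axis (at y = -45, -15, 15, 45 mm); one screw stands head up in each hole. Origin at the centre of its underside, z up.
- screw1: dark steel cap screw of 15 g, standing head up in the blue block: shank 8 mm thick and 20 mm long, round head 13 mm wide and 8 mm high, whose underside rests on the block's top. The origin is at the shank's tip, z along the screw towards the head (total length 28 mm).
- screw2: dark steel cap screw of 15 g, standing head up in the blue block: shank 8 mm thick and 20 mm long, round head 13 mm wide and 8 mm high, whose underside rests on the block's top. The origin is at the shank's tip, z along the screw towards the head (total length 28 mm).
- screw3: dark steel cap screw of 15 g, standing head up in the blue block: shank 8 mm thick and 20 mm long, round head 13 mm wide and 8 mm high, whose underside rests on the block's top. The origin is at the shank's tip, z along the screw towards the head (total length 28 mm).
- screw4: dark steel cap screw of 15 g, standing head up in the blue block: shank 8 mm thick and 20 mm long, round head 13 mm wide and 8 mm high, whose underside rests on the block's top. The origin is at the shank's tip, z along the screw towards the head (total length 28 mm).
- screw5: dark steel cap screw like those in the block, already lying in the bowl. Origin beside its middle on the underside, x along the screw.
- screw6: dark steel cap screw like those in the block, already lying in the bowl. Origin beside its middle on the underside, x along the screw.
- kit_tray: grey kit tray, fixed, 140 x 210 mm, floor 6 mm thick, rim 14 mm high, with two cradles (36 mm along x, 34 mm along y, top 30 mm above the bench) at y = +55 and -55 mm, x = -38 to -2 mm. A connector lies level on each, its nose along the tray's +x. Origin at the centre of the underside.
- connector: orange two-pole high-voltage connector, about 0.18 kg. Origin at the centre of the flange's sealing face, 48 mm above the bench in the tray; +x points out of the nose (the way it goes into the inverter), z up. Black flange 76 mm (y) x 58 mm (z), x = -5 to 0 mm, with four screw holes at y = +-32, z = +-23 mm. Black nose 40 x 28 mm, x = 0 to 13 mm, its last 4 mm only 36 x 24 mm.
- grip (a point): centre of the orange connector's body, the part to grip: 44 mm (y) x 36 mm (z), 50 mm long (x = -55 to -5 mm of the connector, so this point is at x = -30 mm); axes as the connector's. A black latch on its top is 2 mm thick.
- signal_connector: black connector with a grey flange on the other cradle of the kit tray, of much the same size (body 46 x 40 x 36 mm, flange 60 x 50 mm); it stays there. Origin and axes like the orange connector's. It and the orange connector may lie on either cradle.
- inverter: cast-aluminium inverter, fixed, 186 x 286 mm and 104 mm high (label panel to 109 mm), standing on the bench. Origin at the centre of its underside, z up; its port wall looks to its own -x, at x = -90 mm. Another orange connector is already screwed to that wall, at y = -75 mm, reaching 55 mm out.
- cutout (a point): centre of the open cut-out in the inverter's port wall, in the plane of the wall, 70 mm above the bench, at y = +55 mm of the inverter; axes as the inverter's, x pointing into the wall. The cut-out is 46 mm wide, 34 mm high and 40 mm deep.
- seal (a joint): black silicone face seal, a rectangular ring 56 x 43 mm round the cut-out, that stands 5 mm proud of the wall. Value: how far it is squeezed in, 0 (free) to 0.005 m (flush with the wall). It starts to give at 3.5 N and takes 3.5 N more for each mm (about 12 N at 2.4 mm, 21 N when flush).
- stripper: yellow-handled wire stripper lying at the far right of the bench, 150 mm long; a bystander.
- control_unit: black finned control unit with a grey plug face, 122 x 130 x 30 mm, on the far side; a bystander.
- driver: red-handled screwdriver lying on the far side; a bystander.
- tape: black tape roll, 90 mm across, 19 mm high, near the robot on its right; a bystander.
- cap: orange shipping cap, 50 x 44 x 24 mm, at the far left; a bystander.
There are look-alikes about, which are no part of the job. Several things have the shape of the bowl; the one meant has the colours described above.

How it is judged:
On the way, in this order (a step that is already met when the one before it is completed fails the run):
1. exactly four screws lie in the bowl, let go, and the other two still stand in the block (distance between each of screw5, screw6 and bowl below 0.062 m and ((distance between each of screw1, screw2 and bowl below 0.062 m and distance of each of screw3, screw4 from where it was at the start of the episode below 0.02 m) or (distance between each of screw1, screw3 and bowl below 0.062 m and distance of each of screw2, screw4 from where it was at the start of the episode below 0.02 m) or (distance between each of screw1, screw4 and bowl below 0.062 m and distance of each of screw2, screw3 from where it was at the start of the episode below 0.02 m) or (distance of each of screw1, screw4 from where it was at the start of the episode below 0.02 m and distance between each of screw2, screw3 and bowl below 0.062 m) or (distance of each of screw1, screw3 from where it was at the start of the episode below 0.02 m and distance between each of screw2, screw4 and bowl below 0.062 m) or (distance of each of screw1, screw2 from where it was at the start of the episode below 0.02 m and distance between each of screw3, screw4 and bowl below 0.062 m)) and contact force between each of screw1, screw2, screw3, screw4 and the fingers below 0.1 N), for 0.2 s.
2. the connector is gripped with its nose in the cut-out, flange square on the seal, pressed with 6 to 18 N without a break for 1 s (distance between each of screw5, screw6 and bowl below 0.062 m and ((distance between each of screw1, screw2 and bowl below 0.062 m and distance of each of screw3, screw4 from where it was at the start of the episode below 0.02 m) or (distance between each of screw1, screw3 and bowl below 0.062 m and distance of each of screw2, screw4 from where it was at the start of the episode below 0.02 m) or (distance between each of screw1, screw4 and bowl below 0.062 m and distance of each of screw2, screw3 from where it was at the start of the episode below 0.02 m) or (distance of each of screw1, screw4 from where it was at the start of the episode below 0.02 m and distance between each of screw2, screw3 and bowl below 0.062 m) or (distance of each of screw1, screw3 from where it was at the start of the episode below 0.02 m and distance between each of screw2, screw4 and bowl below 0.062 m) or (distance of each of screw1, screw2 from where it was at the start of the episode below 0.02 m and distance between each of screw3, screw4 and bowl below 0.062 m)) and x of connector in the frame of cutout between -0.0048 and 0.0015 m and y of connector in the frame of cutout between -0.004 and 0.004 m and z of connector in the frame of cutout between -0.004 and 0.004 m and angle between the x axis of connector and the x axis of inverter, either way round below 0.07 rad and angle between connector's own z axis and vertical below 0.07 rad and contact force between connector and inverter between 6 and 18 N and contact force between connector and the fingers above 5 N and linear speed of connector below 0.01 m/s), for 1 s.
At the end, for the whole second after the job is handed in: Four screws in the bowl, the other two within 20 mm of their start. The connector gripped and at rest, nose in the cut-out: flange within 4.8 mm of the wall, centred within 4 mm, square and upright within 0.07 rad (4 degrees), pressed on the inverter's seal with 6 to 18 N (all of step 2); the arm keeps its last pose, push and grip.
It fails at once if a bystander is moved by more than 25 mm (distance of any of signal_connector, stripper, control_unit, driver, tape, cap from where it was at the start of the episode above 0.025 m).
It also fails if it takes over 67 s, if anything falls off the work surface, if the arm or the gripper's body presses on something with over 40 N, if the wrist force passes 120 N, or if a joint passes its speed limit or range.

## Working session

There is one attempt and no reset: what is moved stays moved. The work goes in short steps, each a Python script; the robot and the scene stay as the last script left them, time stands still between calls to the robot, and variables do not carry over. Pictures are saved under pics/ and viewed, at most 10 in all, crops included, and the job is handed in when it is done.

```bash
mkdir -p pics; python3 - <<'E'
from workcell import manip as m
import cv2,numpy as np
for c in("side","top"):
    im=m.read_camera(c);cv2.imwrite(f"pics/{c}0.png",im)
    p=m.camera_params(c);print(c,np.round(p["intrinsics"],1).tolist(),np.round(p["R"],3).tolist(),np.round(p["t"],3))
    print("campos",-p["R"].T@p["t"])
    for n in["bowl","screw_block","screw1","screw5","kit_tray","connector","grip","signal_connector","inverter","cutout","seal"]:
        try:
            print(n,[(np.round(d["position"]).tolist(),round(d["confidence"],2)) for d in m.mark_of(c,n)][:7])
        except Exception as e: print(n,e)
print(m.read_time())
E
```

```text
side [[404.5, 0.0, 253.4], [0.0, 404.5, 187.5], [0.0, 0.0, 1.0]] [[0.728, -0.686, -0.011], [-0.412, -0.425, -0.806], [0.548, 0.591, -0.592]] [-0.403  0.263  1.248]
campos [-0.28219137 -0.90281876  0.94652374]
bowl [([235.0, 242.0], 0.89), ([276.0, 188.0], 0.79), ([334.0, 292.0], 0.69), ([149.0, 199.0], 0.65)]
screw_block [([239.0, 215.0], 0.75)]
screw1 []
screw5 []
kit_tray [([306.0, 230.0], 0.68)]
connector [([313.0, 211.0], 0.89), ([202.0, 170.0], 0.65)]
grip [([324.0, 213.0], 0.62), ([298.0, 227.0], 0.48)]
signal_connector [([300.0, 225.0], 0.59)]
inverter [([200.0, 170.0], 0.8)]
cutout [([223.0, 164.0], 0.86)]
seal it knows: bowl, cap, connector, control_unit, cutout, driver, grip, inverter, kit_tray, screw, screw_block, signal_connector, stripper, tape
top [[404.4, 0.0, 254.3], [0.0, 404.4, 190.2], [0.0, 0.0, 1.0]] [[-0.0, -1.0, 0.021], [-0.993, -0.002, -0.119], [0.119, -0.021, -0.993]] [-0.083  0.531  1.238]
campos [ 0.37989746 -0.05616011  1.29377386]
bowl [([241.0, 156.0], 0.9), ([383.0, 226.0], 0.9), ([267.0, 255.0], 0.64), ([150.0, 283.0], 0.62)]
screw_block [([244.0, 216.0], 0.62)]
screw1 [([234.0, 157.0], 0.61), ([238.0, 218.0], 0.52), ([242.0, 152.0], 0.5)]
screw5 [([234.0, 157.0], 0.61), ([238.0, 218.0], 0.52), ([242.0, 152.0], 0.5)]
kit_tray [([312.0, 178.0], 0.91)]
connector [([312.0, 162.0], 0.88)]
grip [([312.0, 164.0], 0.61)]
signal_connector [([316.0, 196.0], 0.77), ([170.0, 186.0], 0.52)]
inverter [([142.0, 191.0], 0.78)]
cutout [([168.0, 186.0], 0.84)]
seal it knows: bowl, cap, connector, control_unit, cutout, driver, grip, inverter, kit_tray, screw, screw_block, signal_connector, stripper, tape
1.1
```

```bash
python3 - <<'E'
import cv2
a=cv2.imread("pics/top0.png");cv2.imwrite("pics/t1.png",cv2.resize(a[110:300,90:345],None,fx=3.1,fy=3.1,interpolation=cv2.INTER_CUBIC))
b=cv2.imread("pics/side0.png");cv2.imwrite("pics/s1.png",cv2.resize(b[110:290,130:380],None,fx=3.2,fy=3.2,interpolation=cv2.INTER_CUBIC))
E
```

```text
(no output)
```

View pics/t1.png

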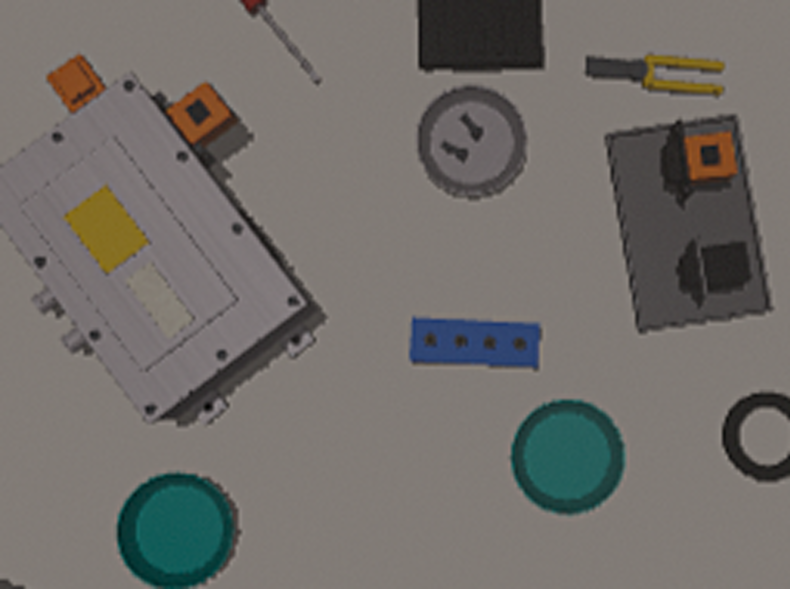

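View pics/s1.png

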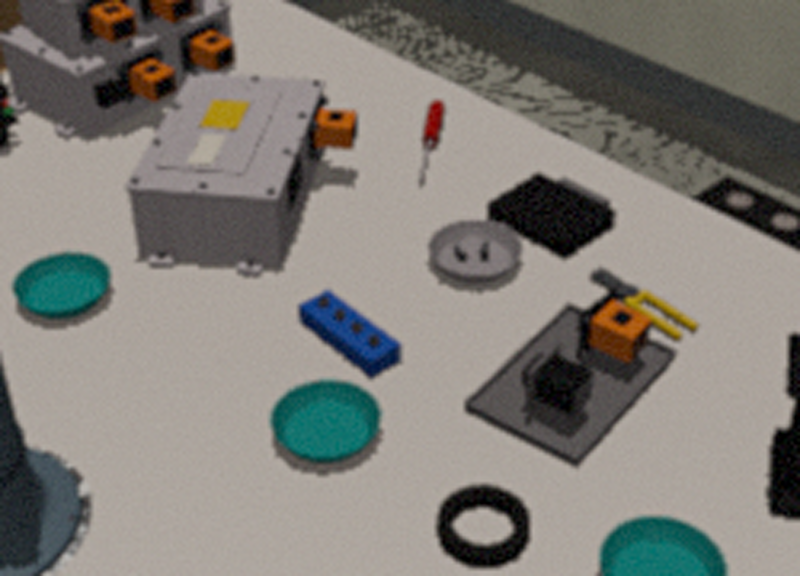

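Top view: the steel bowl, holding 2 screws, is at px (242,156). The blue block is at (243,221). The orange connector lies on the far cradle at (318,160), and the inverter's port wall faces right and up, with the cut-out near (168,186). Next I fit box outlines to the masks in both cameras.

```bash
cat > h.py <<'E'
from workcell import manip as m
import cv2,numpy as np
from scipy.optimize import minimize
P={c:m.camera_params(c) for c in("side","top")}
def proj(c,X):
    p=P[c];Y=np.atleast_2d(X)@np.array(p["R"]).T+p["t"];q=Y@np.array(p["intrinsics"]).T;return q[:,:2]/q[:,2:]
def back(c,uv,z):
    p=P[c];R=np.array(p["R"]);d=R.T@np.linalg.inv(p["intrinsics"])@[*uv,1];o=-R.T@p["t"];return o+d*(z-o[2])/d[2]
def pose(v,pts):
    c,s=np.cos(v[2]),np.sin(v[2]);pts=np.asarray(pts,float)
    return np.c_[v[0]+c*pts[:,0]-s*pts[:,1],v[1]+s*pts[:,0]+c*pts[:,1],pts[:,2]]
def box(x0,x1,y0,y1,z0,z1): return np.array([[x,y,z] for x in(x0,x1) for y in(y0,y1) for z in(z0,z1)],float)
S=6
def sil(c,v,parts):
    im=np.zeros((384*S,512*S),np.uint8)
    for b in parts:
        h=cv2.convexHull(((proj(c,pose(v,b))+.5)*S*16).astype(np.int32));cv2.fillConvexPoly(im,h,255,shift=4)
    return cv2.resize(im,(512,384),interpolation=cv2.INTER_AREA)/255.
def fit(masks,parts,v0,steps=(.02,.02,.15)):
    """masks: {cam: float mask}; fit x,y,yaw"""
    f=lambda v:sum(np.abs(sil(c,v,parts)-k).sum()/k.sum() for c,k in masks.items())
    v0=np.array(v0,float);sim=np.array([v0]+[v0+np.eye(3)[i]*steps[i] for i in range(3)])
    r=minimize(f,v0,method="Nelder-Mead",options=dict(initial_simplex=sim,xatol=1e-4,fatol=1e-5,maxiter=250));return r.x,r.fun
def near(c,n,uv):
    L=m.regions_of(c,n);L=[d for d in L if np.hypot(*(np.array(d["extent"][:2])-uv))<20]
    return L[0]["pixels"].astype(float) if L else None
E
cat > loc.py <<'E'
from h import *
T=cv2.imread("pics/top0.png");Sd=cv2.imread("pics/side0.png");I={"top":T,"side":Sd}
for c in I: m.read_camera(c)
def col(c,lo,hi,r):
    k=cv2.inRange(cv2.cvtColor(I[c],cv2.COLOR_BGR2HSV),lo,hi);z=np.zeros_like(k);z[r[1]:r[3],r[0]:r[2]]=1;k=k*z
    k=cv2.morphologyEx(k,cv2.MORPH_CLOSE,np.ones((5,5)));return (k>0).astype(float)
def rep(n,masks,parts,v0,**k):
    masks={c:q for c,q in masks.items() if q is not None}
    v,f=fit(masks,parts,v0,**k);print(n,np.round(v,4),round(f,3),{c:int(q.sum()) for c,q in masks.items()})
    for c in masks:
        if len(masks)>1: w,g=fit({c:masks[c]},parts,v,steps=(.005,.005,.03));print("  ",c,np.round(w,4),round(g,3))
        k=cv2.findContours((sil(c,v,parts)>.5).astype(np.uint8),0,1)[0];cv2.drawContours(O[c],[q*3+1 for q in k],-1,(0,255,0),1)
    return v
O={c:cv2.resize(I[c],None,fx=3,fy=3,interpolation=cv2.INTER_CUBIC) for c in I}
b=back("top",(242,156),.012)[:2]
circ=[[.058*np.cos(a),.058*np.sin(a),.024] for a in np.linspace(0,6.28,40)]
circ+=[[.0455*np.cos(a),.0455*np.sin(a),0] for a in np.linspace(0,6.28,40)]
rep("bowl",{"top":near("top","bowl",(242,156)),"side":near("side","bowl",(278,188))},[np.array(circ)],[*b,0])
lo,hi=(95,120,30),(130,255,255)
rep("block",{"top":col("top",lo,hi,(215,205,270,235)),"side":col("side",lo,hi,(220,195,260,230))},[box(-.022,.022,-.065,.065,0,.026)],[*back("top",(243,221),.013)[:2],1.55])
t=rep("tray",{"top":near("top","kit_tray",(312,180)),"side":near("side","kit_tray",(306,230))},[box(-.07,.07,-.105,.105,0,.014),box(-.038,-.002,-.072,-.038,0,.03),box(-.038,-.002,.038,.072,0,.03),box(-.055,-.005,-.077,-.033,.03,.066),box(-.005,0,-.093,-.017,.019,.077)],[*back("top",(312,183),.01)[:2],1.7])
lo,hi=(5,130,60),(20,255,255)
B=box(-.055,-.005,-.022,.022,.03,.066)
rep("conn",{"top":col("top",lo,hi,(300,145,335,175)),"side":col("side",lo,hi,(310,198,337,225))},[B],[*back("top",(313,161),.048)[:2],t[2]],steps=(.01,.01,.05))
i0=back("top",(142,188),.1)[:2]
i=rep("inv",{"top":near("top","inverter",(142,191)),"side":near("side","inverter",(200,170))},[box(-.09,.09,-.143,.143,0,.104)],[*i0,2.2])
for c in I:
    for n in("cutout",):
        for d in m.mark_of(c,n): print(c,n,d["position"],d["confidence"])
    print("pred",proj(c,pose(i,[[-.09,.055,.07]])))
cv2.imwrite("pics/ot.png",O["top"][320:900,240:1040]);cv2.imwrite("pics/os.png",O["side"][320:900,380:1130])
E
python3 loc.py
```

```text
bowl [ 0.6456 -0.0427  0.144 ] 0.25 {'top': 945, 'side': 421}
   top [ 0.6453 -0.0423  0.1585] 0.096
   side [ 0.6456 -0.0427  0.1437] 0.153
block [ 0.4382 -0.0454  3.0808] 0.319 {'top': 551, 'side': 381}
   top [ 0.4382 -0.0457  3.0974] 0.096
   side [ 0.4385 -0.0438  3.0725] 0.214
tray [ 0.5625 -0.2678  1.7287] 0.957 {'top': 2113, 'side': 1289}
   top [ 0.5626 -0.2677  1.7296] 0.376
   side [ 0.5624 -0.2676  1.721 ] 0.578
conn [ 0.6177 -0.2509  1.7529] 0.763 {'top': 186, 'side': 263}
   top [ 0.6185 -0.2531  1.7708] 0.536
   side [ 0.6173 -0.2497  1.7649] 0.209
inv [0.5243 0.2714 2.2233] 0.182 {'top': 6953, 'side': 3254}
   top [0.5249 0.2723 2.227 ] 0.098
   side [0.5224 0.2697 2.2303] 0.081
top cutout [168.4, 185.7] 0.95
pred [[172.61025197 187.03817323]]
side cutout [221.8, 165.5] 0.75
pred [[220.87549235 166.14409827]]
```

View pics/ot.png

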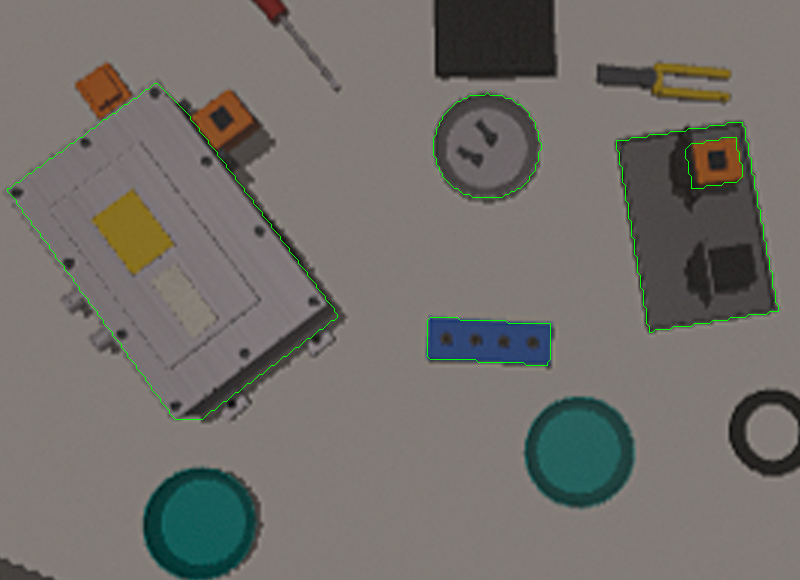

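View pics/os.png

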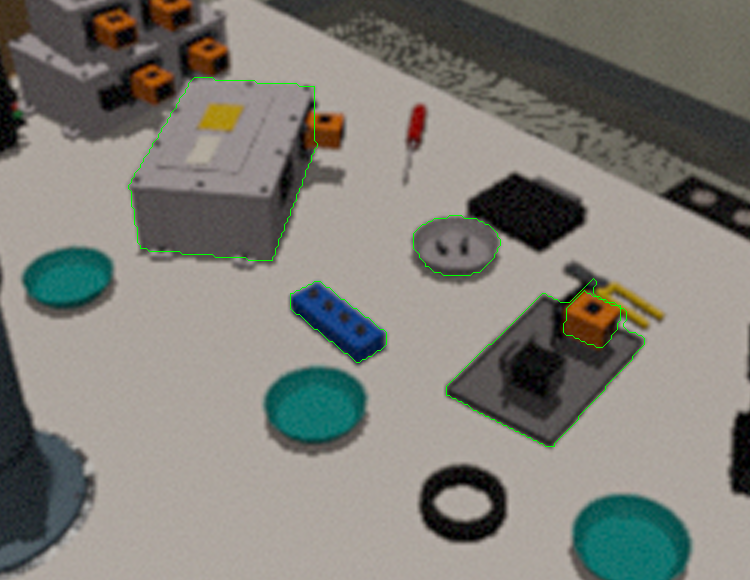

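The overlays fit well: block (0.438,-0.045), bowl (0.646,-0.043), and the tray and inverter outlines match. The connector outline is slightly loose, but the grip self-centres. Screws first.

```bash
cat > mv.py <<'E'
from h import *
def down(a):  # fingers close along direction a
    c,s=np.cos(a),np.sin(a);return np.array([[-s,c,0],[c,s,0],[0,0,-1.]])
E
cat >> mv.py <<'E'
def down(a):
    y=np.array([np.cos(a),np.sin(a),0]);z=np.array([0,0,-1.]);return np.c_[np.cross(y,z),y,z]
def best(p,a):
    q=np.array(m.read_joints());c=[(np.abs(np.array(j)-q).max(),b) for b in(a,a+np.pi) for j in[m.ik(p,down(b))] if j is not None]
    return min(c)[1]
E
sed -i '2,3d' mv.py
python3 - <<'E'
from mv import *
blk=[.4382,-.0454,3.0808];bowl=np.array([.6456,-.0427])
s=pose(blk,[[0,-.045,.0285]])[0]
a=best(s+[0,0,.08],blk[2]);R=down(a);print(s,a,m.ik(s,R))
m.command_gripper(.04)
m.reach(s+[0,0,.06],R);m.move_l(s,speed=.12)
m.command_gripper(.005)
print("gap",m.read_finger_gap(),m.read_finger_force(),m.read_tcp_pos(),m.read_time())
m.move_l(s+[0,0,.07],speed=.2)
print("gap",m.read_finger_gap(),m.read_finger_force(),m.read_time())
d=np.array([*(bowl+[0,-.02]),.031])
m.move_l(d+[0,0,.045],speed=.25);m.move_l(d,speed=.12)
print("gap",m.read_finger_gap(),m.read_contact_force())
m.command_gripper(.04);m.move_l(d+[0,0,.06],speed=.2)
print(m.read_time())
E
```

```text
[ 0.44093398 -0.00048313  0.0285    ] 6.222392653589793 [-0.71931798  0.31299979  0.69635881  2.24244536 -0.31911304  0.68097223
  0.14314244]
gap 0.005072196909108286 0.0 [ 4.41209661e-01 -3.81613486e-04  2.88267061e-02] 5.4667
gap 0.005018686267815226 0.0 5.9667
gap 0.005311038915862359 [0.25111911 0.4212349  0.06789978]
8.3833
```

```bash
python3 - <<'E'
from mv import *
a=m.read_camera("top");b=m.read_camera("side")
for c in P:
    print(c,[(d["position"],round(d["confidence"],2),np.round(back(c,d["position"],.026),3)) for d in m.mark_of(c,"screw")])
    print(proj(c,pose([.4382,-.0454,3.0808],[[0,y,.034] for y in(-.045,-.015,.015,.045)])).round(1).tolist())
A=cv2.resize(a[130:240,200:285],None,fx=5,fy=5,interpolation=cv2.INTER_CUBIC);B=cv2.resize(b[165:235,215:305],(375*90//85,550*375//397),interpolation=cv2.INTER_CUBIC)
B=cv2.resize(b[165:235,215:305],None,fx=4,fy=4,interpolation=cv2.INTER_CUBIC)
C=np.zeros((550,790,3),np.uint8);C[:550,:425]=A;C[:280,430:790]=B;cv2.imwrite("pics/c1.png",C)
E
```

```text
side []
[[230.7, 202.5], [235.8, 206.4], [241.0, 210.5], [246.3, 214.6]]
top []
[[227.9, 218.7], [237.5, 219.3], [247.2, 219.9], [256.8, 220.5]]
```

View pics/c1.png

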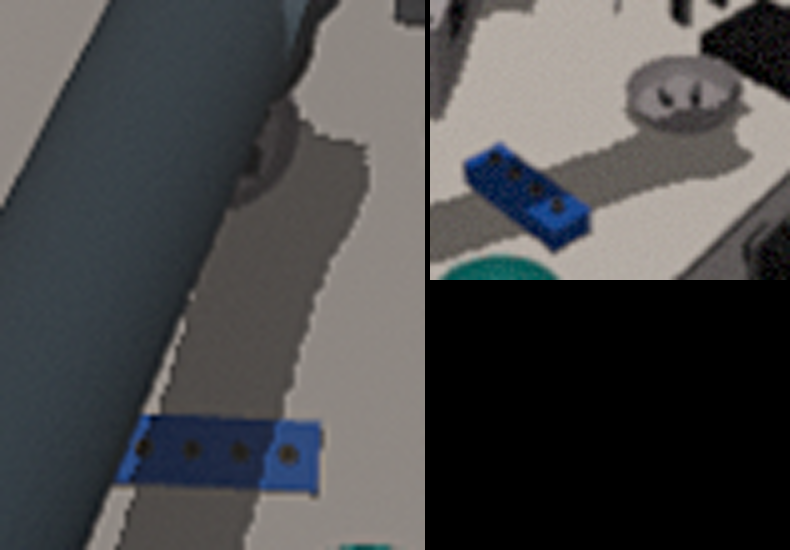

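All four screws still stand in the block, at crop px (143,449) to (288,455), and my position estimate was within about 1 mm. So the tips closed above the heads. I'll probe the tip height over the end screw.

```bash
python3 - <<'E'
from mv import *
blk=[.4372,-.0464,3.0808]
s=pose(blk,[[0,.045,.029]])[0]
a=best(s+[0,0,.08],blk[2]);R=down(a)
m.command_gripper(.022)
m.reach(s+[0,0,.05],R);m.move_l(s+[0,0,.004],speed=.15)
f0=np.array(m.read_contact_force())
z=s[2]+.002
while z>.014:
    m.move_l([s[0],s[1],z],speed=.03);f=np.array(m.read_contact_force())-f0
    print(round(z,4),f.round(2),round(m.read_tcp_pos()[2],4))
    if f[2]>2 or np.hypot(*f[:2])>3: break
    z-=.0015
print(m.read_time(),m.read_finger_gap())
E
```

```text
0.031 [-0.97 -0.91 -0.69] 0.0317
0.0295 [ 0.39 -0.61  0.23] 0.0297
0.028 [ 0.26 -0.46  0.34] 0.0279
0.0265 [ 0.48  0.1  -0.31] 0.0264
0.025 [ 0.16 -0.86  0.17] 0.0249
0.0235 [ 1.12 -0.59  0.02] 0.0234
0.022 [ 0.47 -0.13 -0.04] 0.0219
0.0205 [-0.12  0.28 -0.43] 0.0204
0.019 [-0.82 -0.1   0.98] 0.0189
0.0175 [-0.01  0.06 -0.91] 0.0174
0.016 [ 0.61 -0.36 -0.36] 0.0159
0.0145 [ 0.03 -0.18 -0.31] 0.0144
13.2167 0.02215908847322651
```

```bash
python3 - <<'E'
from mv import *
p=np.array(m.read_tcp_pos());f0=np.array(m.read_contact_force());z=p[2]
print(p,np.round(m.read_tool_rot(),3).tolist())
a=m.read_camera("top");b=m.read_camera("side")
print([proj(c,p).round(0).tolist() for c in P])
C=np.zeros((360,800,3),np.uint8);C[:360,:400]=cv2.resize(a[170:260,205:305],None,fx=4,fy=4);C[:360,400:]=cv2.resize(b[155:245,195:295],None,fx=4,fy=4)
cv2.imwrite("pics/c2.png",C)
E
```

```text
[ 0.43432352 -0.09130213  0.01439192] [[0.061, 0.998, -0.0], [0.998, -0.061, -0.0], [-0.0, -0.0, -1.0]]
[[[246.0, 219.0]], [[257.0, 221.0]]]
```

View pics/c2.png

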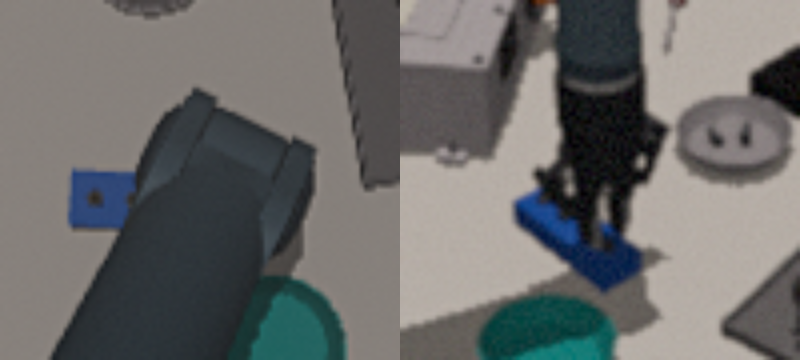

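The fingers straddle the end screw with their tips just above the block top, so in this opening range they sit well back from the TCP. I'll close here.

```bash
python3 - <<'E'
from mv import *
p=np.array(m.read_tcp_pos());f0=np.array(m.read_contact_force())
p[2]=.0155;m.move_l(p,speed=.03)
m.command_gripper(.005)
print("gap",m.read_finger_gap(),m.read_finger_force(),np.array(m.read_contact_force())-f0,m.read_tcp_pos())
m.move_l(p+[0,0,.02],speed=.06)
print("gap",m.read_finger_gap(),m.read_finger_force(),m.read_time())
E
```

```text
gap 0.00482514656096899 0.0 [-0.60296152  0.41939796 -1.23209966] [ 0.43445987 -0.09131343  0.01550239]
gap 0.005176765578839265 0.0 14.3583
```

```bash
python3 - <<'E'
from mv import *
p=np.array(m.read_tcp_pos());f0=np.array(m.read_contact_force())
m.command_gripper(.022)
m.move_l([p[0],p[1],.0145],speed=.1)
z=.0145
while z>.002:
    z-=.0015
    m.move_l([p[0],p[1],z],speed=.03);f=np.array(m.read_contact_force())-f0
    print(round(z,4),f.round(2),round(m.read_tcp_pos()[2],4))
    if f[2]>2.5 or np.hypot(*f[:2])>3: break
print(m.read_time(),m.read_finger_gap())
E
```

```text
0.013 [-0.17  0.17 -0.63] 0.0133
0.0115 [ 0.14 -0.4   0.47] 0.0116
0.01 [-0.28  0.03 -1.03] 0.0099
0.0085 [-0.55 -0.29 -1.06] 0.0084
0.007 [-0.59 -0.53 -1.38] 0.0069
0.0055 [-0.56 -0.68 -0.32] 0.0054
0.004 [-0.2   0.31 -2.26] 0.0039
0.0025 [-0.71 -0.27 -0.24] 0.0024
0.001 [-0.14  0.13  0.01] 0.0009
17.275 0.022042479573063687
```

```bash
python3 - <<'E'
from mv import *
print(m.read_contact_force(),m.read_tcp_pos(),m.read_finger_gap(),m.read_joints())
b=m.read_camera("side");a=m.read_camera("top")
C=np.zeros((480,800,3),np.uint8);C[:,:480]=cv2.resize(b[170:230,215:275],None,fx=8,fy=8,interpolation=cv2.INTER_CUBIC);C[:320,480:]=cv2.resize(a[190:270,205:285],None,fx=4,fy=4)
C=np.clip(C.astype(float)*1.8,0,255).astype(np.uint8);cv2.imwrite("pics/c3.png",C)
E
```

```text
[0.13051668 0.36470569 0.56099564] [ 0.43490379 -0.09113361  0.00089966] 0.022042479573063687 [-0.4814804   0.38676381  0.66714595  2.24253609 -0.40741167  0.62974968
  0.42353161]
```

View pics/c3.png

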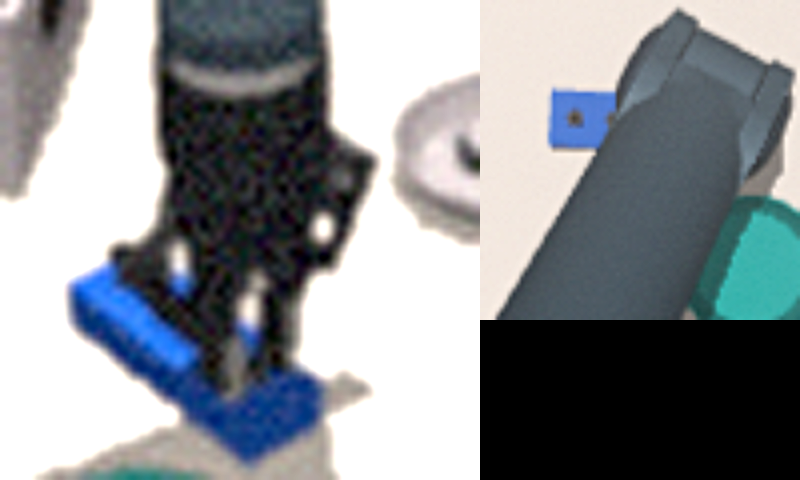

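The tips still seem to be at about the block-top level (crop px ~(235,390)) with no contact, so they really end about 25 mm above the reported TCP. I'll close here.

```bash
python3 - <<'E'
from mv import *
p=np.array(m.read_tcp_pos());f0=np.array(m.read_contact_force())
m.move_l([p[0],p[1],.002],speed=.03)
m.command_gripper(.005)
print("gap",m.read_finger_gap(),m.read_finger_force(),np.array(m.read_contact_force())-f0,m.read_tcp_pos())
E
```

```text
gap 0.008682990131204582 58.653059005737305 [ 1.08929466 -0.07592296  1.54275808] [ 0.43570219 -0.09121553  0.00230501]
```

```bash
python3 - <<'E'
from mv import *
p=np.array(m.read_tcp_pos())
m.move_l(p+[0,0,.06],speed=.15)
print("gap",m.read_finger_gap(),m.read_finger_force(),m.read_contact_force(),m.read_time())
b=m.read_camera("side");a=m.read_camera("top")
C=np.zeros((480,800,3),np.uint8);C[:,:480]=cv2.resize(b[165:225,215:275],None,fx=8,fy=8,interpolation=cv2.INTER_CUBIC);C[:320,480:]=cv2.resize(a[190:270,205:285],None,fx=4,fy=4)
C=np.clip(C.astype(float)*1.8,0,255).astype(np.uint8);cv2.imwrite("pics/c4.png",C)
print([proj("side",p+[0,0,.06+d]).round(1).tolist() for d in(0,.02,.04)])
E
```

```text
gap 0.008683451609947991 58.93819749355316 [ 0.5135221   0.07476791 -0.97832919] 18.4667
[[[246.4, 208.4]], [[246.2, 203.9]], [[246.1, 199.3]]]
```

View pics/c4.png

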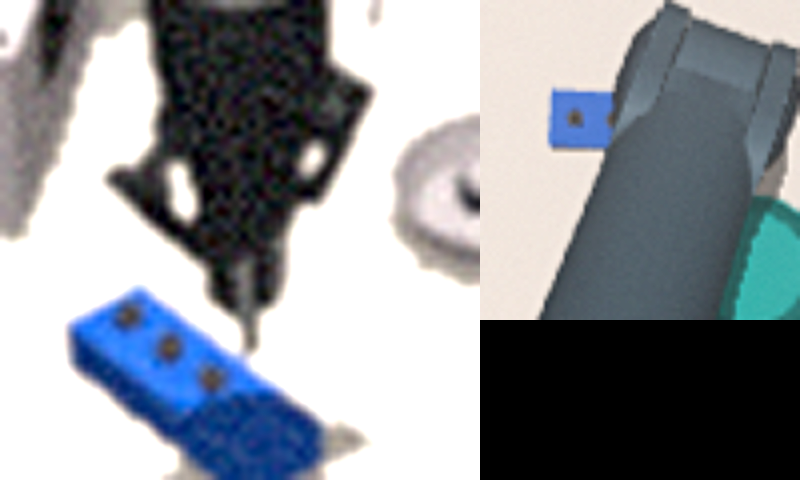

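The screw is gripped: its shank shows at crop px (250,350), and the three others still stand in the block. The fingertips really end about 20 mm above the reported TCP, so I'll work with that offset.

```bash
python3 - <<'E'
from mv import *
bowl=np.array([.6456,-.0427]);R=np.array(m.read_tool_rot())
def put(off,z):
    d=np.array([*(bowl+off),z])
    m.move_l(d+[0,0,.05],speed=.3);m.move_l(d,speed=.15);print("f",m.read_contact_force(),m.read_finger_gap())
    m.command_gripper(.03);m.move_l(d+[0,0,.06],speed=.25)
put([0,-.02],.008)
s=pose([.4372,-.0464,3.0808],[[0,.015,.0025]])[0]
m.move_l(s+[0,0,.06],speed=.35);m.command_gripper(.022);m.move_l(s,speed=.12);print("down",m.read_contact_force(),m.read_tcp_pos())
m.command_gripper(.005);print("gap",m.read_finger_gap(),m.read_finger_force())
m.move_l(s+[0,0,.06],speed=.2);print("gap",m.read_finger_gap(),m.read_finger_force())
put([-.02,-.003],.010)
print(m.read_time())
m.move_l([.50,-.2,.16],speed=.35)
b=m.read_camera("side");a=m.read_camera("top");cv2.imwrite("pics/t5raw.png",a)
C=np.zeros((500,800,3),np.uint8);C[:,:450]=cv2.resize(a[135:235,210:300],None,fx=5,fy=5,interpolation=cv2.INTER_CUBIC);C[:350,450:]=cv2.resize(b[165:235,225:295],None,fx=5,fy=5,interpolation=cv2.INTER_CUBIC)
C=np.clip(C.astype(float)*1.6,0,255).astype(np.uint8);cv2.imwrite("pics/c5.png",C);print(m.read_time())
E
```

```text
f [ 0.10459392 -0.22580142 -0.33624974] 0.00862361684717916
down [ 0.02315132 -0.26706438 -0.05080615] [ 0.43672471 -0.06168512  0.00266118]
gap 0.008319822262941447 58.735055923461914
gap 0.007966810206838284 59.03449058532715
f [-0.72607294  0.10162592  0.3955505 ] 0.008092337415355666
25.0417
25.9167
```

View pics/c5.png

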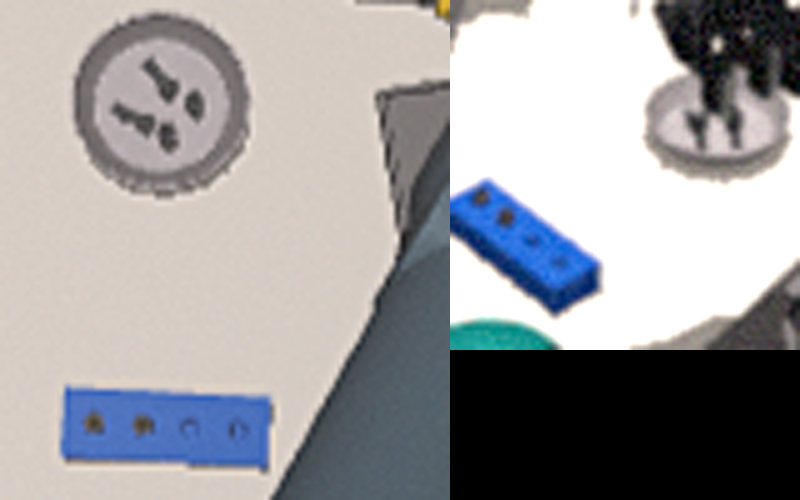

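The bowl now holds four screws (crop px around (165,110)), and two still stand in the block at (94,423) and (144,427). Next, the connector.

```bash
python3 - <<'E'
from mv import *
c=np.array([.6160,-.2500]);y=1.729;u=np.array([np.cos(y),np.sin(y)])
iv=[.5240,.2710,2.2245];ui=np.array([np.cos(iv[2]),np.sin(iv[2])])
cut=pose(iv,[[-.09,.055,.07]])[0][:2]
g=np.array([*(c-.03*u),.006]); pre=np.array([*(cut-.085*ui),.028])
for k in(np.pi/2,-np.pi/2): print(k,m.ik(g,down(y+k)),m.ik(pre,down(iv[2]+k)))
print(g,pre,cut)
k=best(g+[0,0,.1],y+np.pi/2)-y
R=down(y+k);m.command_gripper(.066)
m.reach(g+[0,0,.08],R);m.move_l(g,speed=.12);f=m.read_contact_force()
m.command_gripper(.02)
print("gap",m.read_finger_gap(),m.read_finger_force(),f,m.read_contact_force(),m.read_tcp_pos(),m.read_time())
m.move_l(g+[0,0,.05],speed=.15)
print("gap",m.read_finger_gap(),m.read_finger_force(),m.read_contact_force(),m.read_time(),k)
E
```

```text
1.5707963267948966 [-0.38129182  1.05631656  1.15741001  1.67536141 -1.05416932  1.16019439
 -1.90945942] [-1.03149414  0.80312975  1.07202508  1.89158394 -0.85410698  0.99369026
 -2.05422734]
-1.5707963267948966 [-0.13692698  0.7768249   0.70092957  1.66455707 -0.60069938  0.92709231
  0.95315549] [-0.63260475  0.53953827  0.49258424  1.87527983 -0.34185732  0.8106131
  0.69306716]
[ 0.62072634 -0.27962536  0.006     ] [0.58676184 0.09863135 0.028     ] [0.53507073 0.16610749]
gap 0.043237675482011836 62.05360293388367 [ 0.92764776 -0.12812421  0.07015348] [0.31721753 0.2170014  4.27871542] [ 0.62220234 -0.2804338   0.00765978] 28.1917
gap 0.04353008342046912 61.4509642124176 [ 0.10383155  0.47241723 -2.4619284 ] 28.675 4.71238898038469
```

```bash
python3 - <<'E'
from mv import *
iv=[.5240,.2710,2.2245];ui=np.array([np.cos(iv[2]),np.sin(iv[2])])
cut=pose(iv,[[-.09,.055,.07]])[0][:2];R=down(iv[2]-np.pi/2)
pre=np.array([*(cut-.075*ui),.0297])
m.reach(pre+[0,0,.06],R);m.move_l(pre,speed=.15);m.pause(.2)
print(m.read_tcp_pos(),m.read_contact_force(),m.read_finger_gap(),m.read_time())
b=m.read_camera("side");a=m.read_camera("top");cv2.imwrite("pics/side6.png",b);cv2.imwrite("pics/top6.png",a)
p=np.array(m.read_tcp_pos());con=np.array([*(p[:2]+.03*ui),p[2]+.0403])
for c in P:
    print(c,"conn pred",proj(c,con).round(1),[(np.round(d["position"],1).tolist(),round(d["confidence"],2)) for d in m.mark_of(c,"connector")],
     "grip",proj(c,con-[*(.03*ui),0]).round(1),[(np.round(d["position"],1).tolist(),round(d["confidence"],2)) for d in m.mark_of(c,"grip")],
     "cut",proj(c,[*cut,.07]).round(1),[(np.round(d["position"],1).tolist(),round(d["confidence"],2)) for d in m.mark_of(c,"cutout")])
B=cv2.resize(b[130:205,190:290],None,fx=8,fy=8,interpolation=cv2.INTER_CUBIC)
k=lambda X:tuple(int(t) for t in ((proj("side",X)[0]-[190,130]+.5)*8))
cor=lambda o,w,h:[pose([o[0],o[1],iv[2]],[[0,sy*w,o[2]+sz*h]])[0] for sy,sz in((1,1),(1,-1),(-1,-1),(-1,1))]
B=np.clip(B.astype(float)*1.6,0,255).astype(np.uint8)
for o,w,h,cc in((con,.038,.029,(0,255,0)),(np.array([*cut,.07]),.023,.017,(255,0,255))):
    cv2.polylines(B,[np.array([k(x) for x in cor(o,w,h)])],True,cc,1)
cv2.imwrite("pics/c6.png",B)
E
```

```text
[0.58206906 0.10662693 0.03107157] [ 1.06932847  0.18446197 -1.48120425] 0.04295840404174664 30.875
side conn pred [[232.2 166.8]] [([232.4, 166.7], 0.73)] grip [[239.7 167.4]] [([240.6, 164.9], 0.45)] cut [[220.9 166.2]] [([223.3, 168.8], 0.73), ([301.0, 178.9], 0.47)]
top conn pred [[184.6 177.9]] [([184.3, 179.8], 0.58)] grip [[192.5 172. ]] [([189.9, 173.0], 0.58), ([338.0, 249.7], 0.44)] cut [[172.7 187.1]] [([168.8, 187.9], 0.73), ([240.9, 151.2], 0.41)]
```

View pics/c6.png

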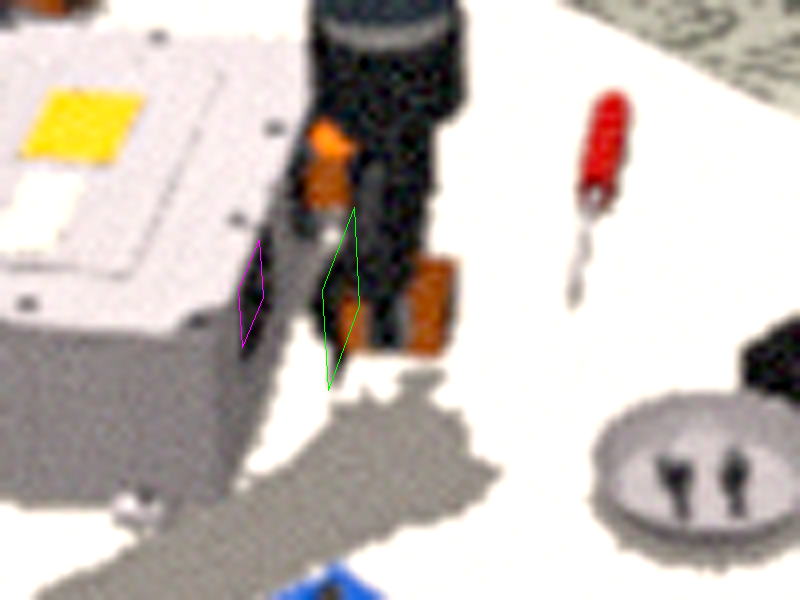

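The last picture shows the connector held level in front of the wall, with its flange near crop px (335,300) and the dark seal and cut-out at (240–280, 220–350). That agrees with the predicted positions. I'll do one numeric check of seal and connector against the side images.

```bash
python3 - <<'E'
from mv import *
from scipy.optimize import minimize
print([np.round(m.read_tcp_pos(),4).tolist() for _ in range(4)])
iv=np.array([.5240,.2710,2.2245])
b=cv2.imread("pics/side0.png").astype(int)
g=b.max(2);print(g[155:178,212:232])
parts=[box(-.095,-.09,.027,.083,.0485,.0915)]
mask=np.zeros((384,512));mask[155:180,212:230]=g[155:180,212:230]<50
def f(q):
    v=iv+[-np.sin(iv[2])*q[0]+np.cos(iv[2])*q[1],np.cos(iv[2])*q[0]+np.sin(iv[2])*q[1],0]
    return np.abs(sil("side",v,[parts[0]+[0,0,q[2]]])-mask).sum()
r=minimize(f,[0,0,0],method="Nelder-Mead",options=dict(initial_simplex=[[0,0,0],[.006,0,0],[0,.006,0],[0,0,.005]]));print(mask.sum(),f([0,0,0]),r.x,r.fun)
s=cv2.imread("pics/side6.png");h=cv2.inRange(cv2.cvtColor(s,cv2.COLOR_BGR2HSV),(5,130,50),(20,255,255))
h[:160]=0;h[180:]=0;h[:,:228]=0;h[:,250:]=0;ys,xs=np.nonzero(h);print("orange",xs.min(),xs.max(),ys.min(),ys.max())
p=np.array(m.read_tcp_pos())
ui=np.array([np.cos(iv[2]),np.sin(iv[2])]);con=[*(p[:2]+.03*ui),iv[2]]
q=proj("side",pose(con,box(-.055,-.005,-.022,.022,p[2]+.0403-.018,p[2]+.0403+.018)));print("pred",q.min(0),q.max(0))
E
```

```text
[[0.5807, 0.1067, 0.0298], [0.5807, 0.1067, 0.0298], [0.5807, 0.1067, 0.0298], [0.5807, 0.1067, 0.0298]]
[[156 152 151 151 152 156 153 148 150 156 149 110  79  61  37  11  55  93
   98 100]
 [152 147 152 146 155 151 138 118 130 150 140  96  59  65  42  17  30  69
   71 101]
 [150 150 150 151 155 148 120  90 104 133 117  76  65  61  38  32  35  47
   60 120]
 [149 149 149 150 151 148 143 129 121 115  76  50  66  59  38  20  27  43
   72 134]
 [153 149 147 151 152 148 151 149 146 120  54  42  60  58  51  34  42  36
  100 154]
 [146 152 152 151 151 153 151 153 150 111  47  30  60  74  63  56  55  64
   91 113]
 [149 148 152 154 150 151 155 150 139  84  32  17  56  71  67  58  69  74
   86  90]
 [152 148 153 153 149 149 152 147 118  57  21  26  55  65  63  68  71  87
   91  95]
 [151 154 150 153 150 155 150 142  91  32  12  33  46  68  62  68  73  89
   91  93]
 [152 151 151 148 148 153 154 128  68  23  25  36  50  64  64  67  80  90
   93  94]
 [152 150 152 152 150 148 142 106  50  19  36  21  45  65  62  71  81  92
   92  87]
 [153 150 154 154 150 150 138  81  24   0  22  29  44  72  6
[... 424 characters left out ...]
22 172 175 171
  171 172]
 [ 98 101 104 102  93  72  66  60  27  15  47  69  69  83 133 170 175 170
  174 171]
 [ 79  77  78  75  75  65  71  57  36  31  53  57  68 113 161 171 172 171
  173 167]
 [ 77  77  84  75  74  63  66  52  42  42  64  66  69 121 168 175 173 171
  172 169]
 [ 84  81  82  85  71  68  70  62  43  57  66  68  86 132 168 171 168 170
  170 170]
 [ 80  83  84  84  74  67  65  58  59  65  60  69 114 159 172 172 176 171
  171 170]
 [ 83  81  83  80  72  68  63  67  64  72  69  76 122 167 173 171 173 169
  168 171]]
65.0 30.88235294117647 [ 0.00330102 -0.0012573  -0.00058472] 28.058823529411764
orange 232 246 162 173
pred [231.94540054 160.3298831 ] [246.84995365 175.1272034 ]
```

```bash
cat > ins.py <<'E'
from mv import *
iv=np.array([.5240,.2710,2.2245]);u=np.array([np.cos(iv[2]),np.sin(iv[2]),0]);w=np.array([-u[1],u[0],0])
cut=pose(iv,[[-.09,.055,0]])[0]
def F(n=4):
    L=[]
    for _ in range(n): m.pause(.025);L.append(m.read_contact_force())
    f=np.mean(L,0);return np.array([f@u,f@w,f[2]])
def at(d,lat,z): return cut+u*(d-.03)+w*lat+[0,0,z]   # d: connector sealing face wrt wall
E
python3 - <<'E'
from ins import *
lat,z=.0015,.0285
m.move_l(at(-.045,lat,z),speed=.05);m.pause(.2);f0=F(8);print("f0",f0.round(2))
m.move_l(at(-.022,lat,z),speed=.06)
d=-.022
while d<.004:
    d+=.0015;m.move_l(at(d,lat,z),speed=.03);f=F(3)-f0
    p=np.array(m.read_tcp_pos())-at(0,lat,z);print(round(d*1e3,1),f.round(1),"err",((p@u-d)*1e3).round(1),(p@w*1e3).round(1),(p[2]*1e3).round(1))
    if f[0]<-5 or np.hypot(f[1],f[2])>6: break
print(m.read_time(),m.read_finger_gap());np.save("f0.npy",f0)
E
```

```text
f0 [-0.01  0.17 -1.8 ]
-20.5 [0.2 0.2 0.5] err -0.4 0.0 0.1
-19.0 [ 0.1 -0.1  0. ] err 0.0 -0.0 0.0
-17.5 [ 0.1 -0.   0. ] err 0.1 -0.0 -0.0
-16.0 [ 0.3 -0.3 -0.1] err 0.0 -0.0 0.0
-14.5 [ 0.1  0.2 -0.2] err 0.1 -0.0 -0.0
-13.0 [-1.6 -0.  -0.1] err -1.0 0.0 0.2
-11.5 [-5.6 -0.5 -0.7] err -1.8 0.1 0.3
34.7333 0.04331484539902816
```

```bash
python3 - <<'E'
from ins import *
f0=np.load("f0.npy");lat,z=.0015,.0285
for d in(-.0115,-.010):
    m.move_l(at(d,lat,z),speed=.03);m.pause(.3);f=F(4)-f0;p=np.array(m.read_tcp_pos())-at(0,lat,z)
    print(d*1e3,f.round(2),(p@u*1e3).round(2),(p@w*1e3).round(2),(p[2]*1e3).round(2),np.round(m.read_ft_torque(),2))
print(m.read_time())
m.read_camera("side")
for n in("connector","grip"): print([(np.round(q["position"],1).tolist(),round(q["confidence"],2)) for q in m.mark_of("side",n)])
p=np.array(m.read_tcp_pos());print(proj("side",p+.03*u+[0,0,.0415]),proj("side",p+[0,0,.0415]))
E
```

```text
-11.5 [-5.7  -0.11 -0.82] -13.34 0.02 0.27 [-0.86 -0.69  0.12]
-10.0 [-6.46 -0.37 -1.5 ] -12.94 -0.0 0.4 [-1.12 -0.9   0.12]
36.0333
[([242.1, 215.7], 0.65), ([225.7, 165.6], 0.59)]
[([231.4, 167.0], 0.41)]
[[223.99369125 166.58446329]] [[231.4441701  167.19116546]]
```

Contact comes at −13 mm, so the nose tip is resting on the rim or wall. The moment about z (+0.12 Nm at 6.5 N) puts the contact at about +18 mm lateral. So I'll search towards −y first with light touches.

```bash
python3 - <<'E'
from ins import *
z=.0285
m.move_l(at(-.017,.0015,z),speed=.05);m.pause(.15);f0=F(4);t0=np.array(m.read_ft_torque());print("f0",f0.round(2),t0.round(3));np.save("f0.npy",f0)
for lat,zz in((-.0025,z),(-.0055,z),(-.0025,z-.004),(-.0025,z+.004)):
    m.move_l(at(-.016,lat,zz),speed=.05);m.move_l(at(-.010,lat,zz),speed=.04);f=F(4)-f0;p=np.array(m.read_tcp_pos())-at(0,0,zz)
    t=np.array(m.read_ft_torque())-t0
    print(lat,zz,f.round(2),"d",(p@u*1e3).round(2),(p@w*1e3).round(2),(p[2]*1e3).round(2),"t w,u,z",(t@w).round(3),(t@u).round(3),t[2].round(3),m.read_time())
    if f[0]>-2.5: print("free");break
    m.move_l(at(-.016,lat,zz),speed=.05)
    if m.read_time()>42: break
E
```

```text
f0 [ 0.09  0.12 -1.52] [-0.051  0.005  0.014]
-0.0025 0.0285 [-0.33 -0.29 -0.17] d -9.9 -2.44 -0.01 t w,u,z 0.043 -0.049 -0.037 37.375
free
```

That is free at lat −2.5 mm. Advancing.

```bash
python3 - <<'E'
from ins import *
f0=np.load("f0.npy");z=.0285;lat=-.0025;d=-.010
t0=np.array([-.051,.005,.014])
while d<.006:
    d+=.001;m.move_l(at(d,lat,z),speed=.03);f=F(3)-f0;p=np.array(m.read_tcp_pos())-at(0,0,z);t=np.array(m.read_ft_torque())-t0
    print(round(d*1e3,1),f.round(1),((p@u)*1e3).round(1),(p@w*1e3).round(1),(p[2]*1e3).round(1),"t",(t@w).round(2),t[2].round(3))
    if f[0]<-5 or np.hypot(f[1],f[2])>5: break
print(m.read_time(),m.read_finger_gap())
E
```

```text
-9.0 [-0.3 -0.2 -0.2] -9.1 -2.5 0.0 t -0.06 0.008
-8.0 [-0.3 -0.   0.2] -8.0 -2.5 -0.0 t -0.0 -0.049
-7.0 [-0.2 -0.1 -0.6] -7.0 -2.5 -0.0 t 0.04 -0.04
-6.0 [-0.1  0.2  0.1] -6.0 -2.5 0.0 t 0.05 0.033
-5.0 [-0.5 -0.2 -0.2] -5.2 -2.5 0.1 t 0.08 0.018
-4.0 [-2.9  0.2 -1.5] -5.1 -2.5 0.1 t 0.71 0.089
-3.0 [-5.1 -0.8 -2.3] -4.6 -2.5 0.2 t 1.09 0.092
39.65 0.04316552399226722
```

The nose is in and the seal contact comes at −5 mm, as expected. I'll back off a little, centre laterally and vertically by light touch, then push to 12 N.

```bash
cat > push.py <<'E'
E
python3 - <<'E'
from ins import *
z0=.0285;lat0=-.0025;D=-.0062
m.move_l(at(D,lat0,z0),speed=.04);m.pause(.1);f0=F(4);print(f0.round(2))
def edge(s,axis,lim):
    q=0;
    while q<lim:
        q+=.001
        m.move_l(at(D,lat0+(s*q if axis==1 else 0),z0+(s*q if axis==2 else 0)),speed=.04);f=F(2)-f0
        if -s*f[axis]>1.8: break
    p=np.array(m.read_tcp_pos())-at(0,0,0);v=[0,p@w,p[2]][axis];print(axis,s,round(q,4),round(v,5),f.round(1));
    m.move_l(at(D,lat0,z0),speed=.06);return v
a=edge(-1,1,.007);b=edge(1,1,.004);lat0=(a+b)/2
m.move_l(at(D,lat0,z0),speed=.05)
a=edge(1,2,.006);b=edge(-1,2,.006);z0=(a+b)/2
m.move_l(at(D,lat0,z0),speed=.05);m.pause(.1);f0=F(6);np.save("c.npy",[lat0,z0,*f0]);print(lat0,z0,f0.round(2),m.read_time())
E
```

```text
[-0.7  -0.1  -1.73]
1 -1 0.005 -0.0059 [1.2 5.2 3.1]
1 1 0.004 3e-05 [ 0.5 -4.6 -2.7]
2 1 0.005 0.03286 [ 0.4 -2.2 -7.1]
2 -1 0.003 0.0264 [1.6 2.3 7.7]
-0.002939463340083785 0.029626410274340115 [-0.31  0.35 -1.58] 46.95
```

```bash
python3 - <<'E'
from ins import *
c=np.load("c.npy");lat,z,f0=c[0],c[1],c[2:];d=-.0045
for i in range(14):
    m.move_l(at(d,lat,z),speed=.03);m.pause(.12);f=F(3)-f0;p=np.array(m.read_tcp_pos())-at(0,0,0)
    print(round(d*1e3,2),f.round(1),(p@u*1e3).round(2),(p@w*1e3).round(2),(p[2]*1e3).round(2))
    e=12+f[0]
    if abs(e)<1: break
    d+=np.clip(e/5e3,-.001,.0012)
m.pause(.6);print((F(4)-f0).round(1),m.read_finger_gap(),m.read_finger_force(),m.read_time())
R=np.array(m.read_tool_rot());print("tilt",np.arccos(-R[2,2]),"yaw",abs(R[:,0]@u),R.round(3).tolist())
E
```

```text
-4.5 [-1.9  0.3 -0.5] -5.14 -2.86 29.7
-3.3 [-5.   0.1 -1. ] -4.56 -2.86 29.78
-2.1 [-5.7  0.  -2. ] -4.26 -2.87 29.84
-0.9 [-7.  -0.2 -2.8] -3.97 -2.89 29.92
0.1 [-7.9 -0.  -3. ] -3.72 -2.91 30.01
0.91 [-9.2 -1.  -4.1] -3.64 -2.91 30.04
1.46 [-9.8 -1.4 -4. ] -3.69 -2.9 30.05
1.9 [-10.7  -0.6  -4.5] -3.69 -2.92 30.09
2.16 [-11.2  -1.3  -4.3] -3.73 -2.9 30.11
[-11.3  -0.8  -4.7] 0.04295897142257818 63.09286594390869 51.625
tilt 0.008874231054510233 yaw 0.9999614602646371 [[-0.606, 0.795, 0.007], [0.795, 0.606, -0.005], [-0.008, 0.003, -1.0]]
```

```bash
python3 - <<'E'
from ins import *
m.pause(.8);f0=np.load("c.npy")[2:];print((F(4)-f0).round(1),m.read_finger_force(),m.read_time());print(m.hand_in())
E
```

```text
[-10.9  -1.   -5. ] 63.09290885925293 52.525
the job is handed in; nothing more can be done
None
```

I handed the job in at about 52.5 s with four screws in the steel bowl and the other two still standing in the block. The orange connector is still gripped, its nose centred in the cut-out, pushing the flange on the seal with a measured 11 N. The flange's squareness on the seal was not measured directly, only the tool's tilt, which was under 0.01 rad, and the hand-in call gave no pass or fail result.

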